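# Set up the bench seeder

### The arm

A 6-joint arm with a two-finger parallel gripper is mounted at the origin on the work surface. World frame = base frame: x ahead of the robot, y to its left, z up, the work surface at z = 0. Lengths are in mm, angles in rad, forces in N, time in s.
With the tool pointing down it reaches from about 400 to 925 mm from the base axis. Payload 12.5 kg.
Tool frame: the origin (TCP) lies midway between the tips of the shut fingers; the grasp point (between the pads) lies 19 mm behind it; z points along the fingers, y is the line along which they close (so a half turn about z gives the same grasp; the last joint's range is limited). The gripper opens to 95 mm and grips with 3 to 60 N. Pads are 20 mm wide; open, the fingers measure 119 mm over their backs; the gripper's body (75 mm by 180 mm) begins 59 mm behind the grasp point.
Start: joints at [1.127, 0.491, 1.559, -0, 1.092, -0.106], TCP at [207.117, 589.703, 214.661] pointing down, gripper open.
Joint ranges: [-3.1, 3.1], [-0.84, 2.19], [0.05, 2.79], [-1.13, 4.28], [0.06, 2.93], [-2.69, 2.69]. Speed limits (rad/s): [2.22, 2.22, 2.79, 3.14, 3.14, 3.14].

### API

Orientations are given as [roll, pitch, yaw] about the fixed x, y, z axes, in that order (R = Rz(yaw) Ry(pitch) Rx(roll)).
In Python, from cell import env gives the robot as it stands.
- The arm moves only by the shell command python3 -m inch 'ROWS'. ROWS is JSON, a list of rows, each a list of 7 numbers: the turn, a rotation vector about the tool's x, y, z in rad, then the shift along the tool's x, y, z in cm, then the closure, from -1 (fully open) to 1 (shut). A call has 1 to 20 rows; each row shifts and turns the commanded pose from where the row before left it, along the tool's axes as they then stand; what a row does not reach is not made up. A row lasts 1/8 s, in which the tool goes at most 62.5 mm and 10.7 degrees, less where a joint would pass 70% of its speed; a pose out of reach is approached as far as the arm can. A call with a gripper value outside its range is refused whole. The fingers move at their own pace and stop on an object; the grip force is fixed at half the most. Time passes only in rows, so rows that do not move let the fingers close. It gives the time, the measured TCP pose, the force, the opening and the grip force at its end, in the units of the state.
- env.state(): the state, without advancing time (a new reading comes with each control period).
- env.read_camera(name): name is "side" or "top"; returns a dict with "img" (420x560x3 uint8, red, green, blue), "depth" (420x560 float32, mm along the optical axis (not along the pixel's ray), 0 where there is no reading), "fx", "fy", "cx", "cy" (pixels), "position" and "orientation" of the camera in the world. Camera axes: x right, y down, z forward; pixel columns grow to the right and rows downward; lengths in mm; the calibration is good to about 2 mm. A picture is of the moment at which its call begins.
- env.job_done(): hands the job in; it is judged then, once.
Trained networks look in a picture, given as the dict that the camera call returned (one of the last four; its "shot" number tells which), for a name from the list of things; names that differ only in an ending like _2 or _b are one class to them, and where a whole thing is asked for, a point or a joint stands for the part that bears it (a point fixed in the world has none). Each returns a list of dicts, best first, with "score" (0 to 1); they miss things now and then, are a little off and sometimes report something else, mostly with a low value. They report only what shows in the picture. A call takes as long as a camera call.
- env.find_in(picture, target): "centre" ([x, y, z] in mm, in the coordinates of the camera as it stood for that picture, good to about 4 mm: the middle of the surface that is visible of it).
- env.trace(picture, target): "mask" (420x560 bool, what is visible of it).
The state is a dict: "t": time; "joints": joint angles; "qvel": joint speeds; "tau": joint torques, N m; "eef_pos": TCP position; "tcp_rot": TCP orientation; "ft_force": force on the tool from outside, world axes, zero at the start; "moment": the same for the moment, N m; "opening": opening from 0.0 (shut) to 1.0 (fully open); "grip_force": force on a finger pad.
Only numpy, scipy, OpenCV 4.12 (cv2) and the standard library are available. Lean on these libraries where they do the work, as an engineer would, in place of code of your own. Each camera call takes 0.05 s, during which the arm holds its last target. There are 200 camera calls.

### The job

Set up the bench seeder: pick up the holed sowing plate by its wooden grip, lower it gently over the two pins on the seeder's front deck until it lies flush, and let go of it. Then throw the feed lever under the hopper out of its shut notch and into the notch marked by the standing thumbscrew, and leave it seated there. Leave the pot, tools and tray on the bench where they are.

Things in the scene. Friction and masses are not known exactly. Their poses are not given: they have to be found in the camera images.
- seeder: Bench seeder, fixed to the bench. Grey base 460 x 220 x 12 mm; at the front (its -x) an aluminium deck with two pins, behind it a 90 mm column carrying a round steel notch plate (370 mm diameter, 108 to 120 mm above the bench) and a lidded metal hopper. Origin: on the bench on the hopper's axis, which is the lever's pivot axis; x points from deck to hopper, z up.
- deck (a point): Centre of the deck's top face, midway between the pins: 270 mm in front of the seeder's origin, 30 mm above the bench; axes as the seeder's. Deck 120 (x) x 190 mm (y). A steel pin stands 55 mm either side of it along y: 9 mm diameter, 22 mm tall, the top 8 mm tapering to 3.6 mm.
- brim (a point): Centre of the round hopper at the height of its brim's lower edge, 255 mm above the bench, on the hopper axis. Brim 256 mm diameter, upright from 255 to 305 mm height; below it the hopper tapers to 100 mm diameter at 200 mm height; lid and lid knob reach 337 mm.
- plate: Sowing plate, aluminium, 90 (its x) x 150 (its y) x 6 mm, about 0.2 kg, a 12 mm through hole 55 mm either side of centre along y, rows of dark dimples. Wooden grip on its centre: 50 mm along x, 14 mm thick along y, top 38 mm above the underside. Origin: centre of underside, z up. Lies flat left or right of the seeder; fits the pins either way round.
- lever (a joint): Feed lever angle about the hopper axis, rad. 0 = shut notch on the seeder's +y side; grows towards -y. Notches (slots about 10 mm wide between raised lands) at 0, 0.30, 0.64, 0.94; let go within 0.03 of one, the sprung pawl pulls it in; left on a land it stays there. Needs up to about 8 N at the ball. At angle q it points from the axis along (-cos(q-0.47), -sin(q-0.47)) in the seeder's x, y.
- pawl (a joint): Lift of the sprung steel pawl under the lever's end, m: 0 = dropped into a notch, 0.002 to 0.003 = riding on a land between notches. It moves by itself.
- lever_ball (a point): Centre of the black 24 mm ball on the lever's cranked end, 145 mm from the hopper axis, 166 mm above the bench, 46 mm above the notch plate. The hopper's brim overhangs to 17 mm behind its centre, about 90 mm higher, so the hand must come in tilted, leaning back away from the hopper.
- lever_nose (a point): Tip of the lever's nose (the round end of its pawl when dropped in) just above the notch plate, under the ball, 160 mm from the hopper axis, 126 mm above the bench.
- thumbscrew: Steel thumbscrew, 20 mm diameter, 22 mm tall, standing on the notch plate's rim 176 mm from the hopper axis, straight outward of the marked notch (0.30, 0.64 or 0.94 rad); the nose of a lever seated there points at it, 16 mm short of its axis. Fixed. Origin: centre of its foot, 120 mm above the bench. The other two notches have flat rivets, 10 mm wide, 2 mm high.
- pot: Empty terracotta pot, 116 mm across the rim, 105 mm tall, on the other side of the seeder from the plate. Origin: centre of its underside. Leave alone.
- trowel: Green plastic trowel, about 320 mm long, 70 mm wide, 28 mm high, lying on the bench along its x. Origin: between handle and blade, on the bench. Leave alone.
- fork: Stainless steel hand fork with wooden handle, about 300 mm long, 70 mm wide, 26 mm high, lying along its x. Origin: on the bench under the shank. Leave alone.
- level: Grey aluminium spirit level 225 x 22 x 48 mm standing on its edge, long along its x. Origin: centre of its underside. Leave alone.
- tray: Empty red plastic seed tray 220 x 165 x 55 mm. Origin: centre of its underside. Leave alone.

How it is judged:
By the outcome, as a careful person would: the job done as asked, in the order asked, and still so for the second after the job is handed in, with the robot touching nothing.
It also fails if it takes over 67 s, if anything falls off the work surface, if the arm or the gripper's body presses on something with over 40 N, if the wrist force passes 120 N, or if a joint passes its speed limit or range.

## Working session

There is one attempt and no reset: what is moved stays moved. The work goes in short steps, Python scripts to look and compute and a shell command to move; the robot and the scene stay as the last step left them, time stands still between calls to the robot, and variables do not carry over. Pictures are saved under pics/ and viewed, at most 10 in all, crops included, and the job is handed in when it is done.

```bash
mkdir -p pics; ls; cat > h.py <<'E'
import numpy as np, cv2
from scipy.spatial.transform import Rotation as R
from cell import env
def Rm(o):
    o=np.array(o,float)
    if o.shape==(3,3): return o
    return R.from_euler('xyz',o).as_matrix() if o.size==3 else R.from_quat(o).as_matrix()
def toW(p,c): return Rm(p['orientation'])@np.array(c)+np.array(p['position'])
def cloud(p,mask=None):
    d=p['depth']; m=d>0
    if mask is not None: m&=mask
    v,u=np.nonzero(m); z=d[v,u]
    P=np.c_[(u-p['cx'])/p['fx']*z,(v-p['cy'])/p['fy']*z,z]
    return P@Rm(p['orientation']).T+np.array(p['position']),u,v
def save(p,n): cv2.imwrite('pics/'+n,p['img'][:,:,::-1])
E
python3 - <<'E'
from h import *
print(env.state())
for c in ['top','side']:
    p=env.read_camera(c); save(p,c+'0.png'); print(c,p['position'],p['orientation'],p['fx'])
    for n in ['seeder','plate','lever','lever_ball','lever_nose','thumbscrew','pot','trowel','fork','level','tray']:
        print(n,[(round(r['score'],2),toW(p,r['centre']).round(0).tolist()) for r in env.find_in(p,n)[:3]])
E
```

```text
pics
{'t': 0.0, 'joints': array([ 1.12741335e+00,  4.91531898e-01,  1.55945978e+00,  1.61697815e-05,
        1.09168147e+00, -1.05597995e-01]), 'qvel': array([ 0.00040061, -0.00017301, -0.00098641,  0.00144226,  0.00010687,
       -0.00098901]), 'tau': array([-5.72866084e-04, -6.12651300e+01, -2.58188832e+01,  6.91056973e-02,
        4.82045521e-02, -6.87967690e-05]), 'eef_pos': array([206.99209725, 589.4692846 , 214.07537292]), 'tcp_rot': array([-3.14051969e+00, -1.28146826e-04,  2.80380014e+00]), 'ft_force': array([ 0.32492071, -0.80264305, -0.32054224]), 'moment': array([-0.04903266, -0.01254085,  0.03838815]), 'grip_force': 0.0, 'opening': 0.9982916264863877}
top [ 360.77498642    9.07002994 1405.30203029] [-3.01330082  0.01072127 -1.5934458 ] 492.3895866644913
seeder [(0.62, [685.0, -17.0, 122.0])]
plate [(0.73, [510.0, -391.0, 6.0]), (0.65, [647.0, 47.0, 140.0])]
lever [(0.44, [645.0, 45.0, 142.0]), (0.31, [708.0, 421.0, 11.0])]
lever_ball [(0.45, [646.0, 47.0, 138.0])]
lever_nose [(0.47, [644.0, 44.0, 142.0])]
thumbscrew []
pot [(0.67, [547.0, 357.0, 69.0]), (0.43, [510.0, -388.0, 7.0])]
trowel [(0.67, [698.0, -370.0, 5.0])]
fork [(0.73, [708.0, 422.0, 13.0]), (0.23, [509.0, -391.0, 7.0]), (0.23, [644.0, 45.0, 144.0])]
level [(0.62, [308.0, 325.0, 51.0])]
tray [(0.56, [306.0, 323.0, 49.0])]
side [ 162.68910901  250.57021284 1442.60128543] [-2.81374282  0.00440845 -2.24473092] 426.7989338590624
seeder [(0.77, [675.0, -2.0, 119.0]), (0.45, [555.0, 346.0, 71.0])]
plate [(0.58, [508.0, -388.0, 4.0])]
lever [(0.54, [651.0, 45.0, 142.0])]
lever_ball [(0.57, [643.0, 44.0, 145.0]), (0.25, [308.0, 332.0, 48.0])]
lever_nose [(0.46, [647.0, 44.0, 138.0])]
thumbscrew []
pot [(0.71, [556.0, 348.0, 69.0])]
trowel [(0.83, [697.0, -367.0, 2.0]), (0.57, [308.0, 330.0, 44.0])]
fork [(0.87, [709.0, 445.0, 15.0])]
level [(0.86, [310.0, 333.0, 49.0]), (0.67, [510.0, -385.0, 2.0])]
tray [(0.65, [291.0, -385.0, 6.0])]
```

View pics/top0.png

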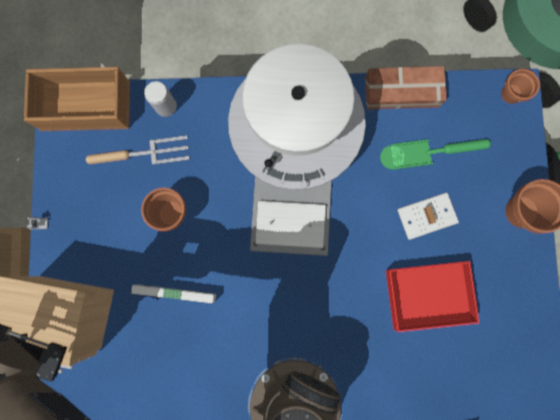

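View pics/side0.png

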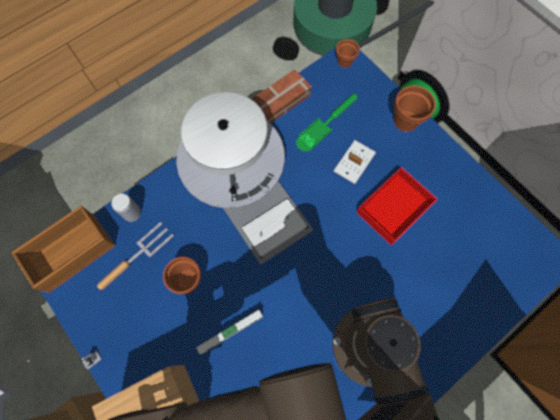

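The top view shows the seeder with its deck at about (290,225), the lever ball at (270,160), and the plate at (428,216) with its grip at (431,213). The pot is at (164,209). The side view agrees. Next I'll fit the poses and zoom in on the notch arc.

```bash
python3 - <<'E'
from h import *
T={c:env.read_camera(c) for c in ['top','side']}
for c,p in T.items():
    P,u,v=cloud(p)
    # plate: trace
    r=[q for q in env.trace(p,'plate') if q['mask'].sum()>50]
    for q in r[:1]:
        A,uu,vv=cloud(p,q['mask']); m=(np.abs(A[:,:2]-[509,-390]).max(1)<110); A=A[m]
        print(c,'plate',q['score'],'z med',np.median(A[:,2]),cv2.minAreaRect(A[:,:2].astype(np.float32)))
    # bright plate pixels
    img=p['img'].astype(int)
    W=np.zeros(p['depth'].shape+(3,)); W[v,u]=P
    reg=(np.abs(W[...,:2]-[509,-390]).max(-1)<110)
    al=reg&(img[...,0]>120)&(abs(W[...,2]-6)<12); A=W[al]
    print(' bright',al.sum(),cv2.minAreaRect(A[:,:2].astype(np.float32)),A.mean(0))
    g=reg&(W[...,2]>25); print(' grip',g.sum(),W[g].mean(0),cv2.minAreaRect(W[g][:,:2].astype(np.float32)) if g.sum()>4 else '')
    # deck
    d=(abs(W[...,2]-30)<6)&(abs(W[...,0]-520)<120)&(abs(W[...,1])<140); A=W[d]
    print(' deck',d.sum(),cv2.minAreaRect(A[:,:2].astype(np.float32)),np.median(A[:,2]))
    n=(abs(W[...,2]-120)<5)&(W[...,0]>500)&(abs(W[...,1])<250); A=W[n]
    h=cv2.convexHull(A[:,:2].astype(np.float32))
    print(' notchplate',n.sum(),cv2.minEnclosingCircle(h))
    n=(abs(W[...,2]-307)<8)&(W[...,0]>500)&(abs(W[...,1])<250); A=W[n]
    print(' lid',n.sum(),cv2.minEnclosingCircle(A[:,:2].astype(np.float32)) if n.sum() else '')
    print(' knob',W[W[...,2]>328][:,:].mean(0) if (W[...,2]>328).any() else '')
a=T['top']['img'][135:265,220:350]; b=T['side']['img'][150:270,200:320]
a=cv2.resize(a,(400,400),interpolation=cv2.INTER_CUBIC); b=cv2.resize(b,(400,400),interpolation=cv2.INTER_CUBIC)
cv2.imwrite('pics/crop1.png',np.hstack([a,b])[:,:,::-1])
E
```

```text
top plate 0.56 z med 6.273260419892949 ((512.8226318359375, -394.5579833984375), (92.52891540527344, 155.642822265625), 17.478130340576172)
 bright 1646 ((513.7599487304688, -394.57025146484375), (95.3227310180664, 156.22711181640625), 17.565296173095703) [ 512.4471892  -392.15967565    5.62921919]
 grip 107 [ 511.2603172  -391.78482377   36.12200189] ((511.74224853515625, -391.952392578125), (49.090091705322266, 16.917179107666016), 12.25805377960205)
 deck 2724 ((495.1274108886719, -0.4257659912109375), (190.05984497070312, 120.4285659790039), 85.33397674560547) 29.663594510588496
 notchplate 4831 ((763.6001586914062, -22.849822998046875), 184.4252471923828)
 lid 4021 ((764.7066650390625, -22.62883949279785), 130.8709716796875)
 knob [224.16107027 418.72278633 535.16023025]
side plate 0.83 z med 5.659517656034495 ((511.20452880859375, -390.9840087890625), (89.6481704711914, 153.9356689453125), 18.099660873413086)
 bright 883 ((512.6870727539062, -393.6171875), (94.57400512695312, 160.17727661132812), 17.037673950195312) [ 510.07853659 -389.29064715    5.00114077]
 grip 65 [ 510.83617285 -388.30905568   34.98746098] ((510.6885681152344, -388.72772216796875), (49.14888381958008, 19.010597229003906), 16.413116455078125)
 deck 1751 ((494.6687927246094, 2.4579391479492188), (190.25341796875, 121.73523712158203), 85.00239562988281) 29.88749006935018
 notchplate 3461 ((762.46533203125, -19.98870849609375), 185.5478973388672)
 lid 2277 ((762.8870849609375, -23.02410125732422), 132.49069213867188)
 knob [120.75492786 292.46785667 673.66494486]
```

View pics/crop1.png

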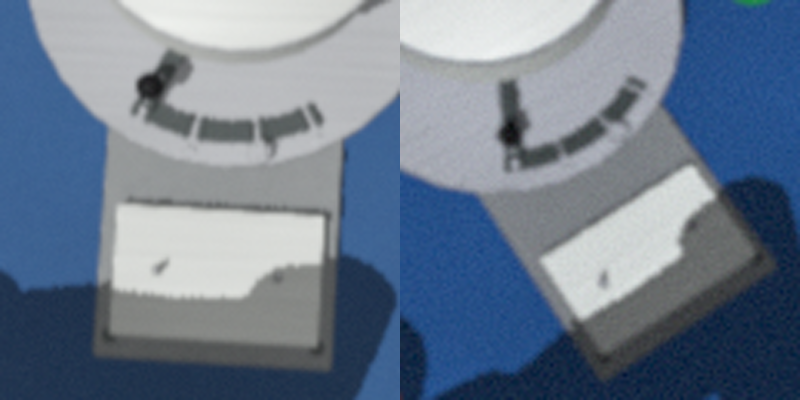

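The crop shows the notch gaps at (195,130), (260,130) and (310,115). A dark standing object at (270,145) is next to the middle gap, so the marked notch is 0.64, which I'll check with depth. Seeder origin is about (763.3,-22) with yaw about -0.085, and the deck centre is about (495,1). The plate is at (511.5,-391.5) with yaw about 0.30. Moving over the plate now.

```bash
python3 -m inch '[[0,0,0,-4,-3,-1.4,-1],[0,0,0,-4,-3,-1.4,-1],[0,0,0,-4,-3,-1.4,-1],[0,0,0,-4,-3,-1.4,-1],[0,0,0,-4,-3,-1.4,-1],[0,0,0,-4,-3,-1.4,-1],[0,0,0,-4,-3,-1.4,-1],[0,0,0,-2.9,-4.3,0,-1],[0,0,0,-2.9,-4.3,0,-1],[0,0,0,-2.9,-4.3,0,-1],[0,0,0,-2.9,-4.3,0,-1],[0,0,0,-2.9,-4.3,0,-1],[0,0,0,-2.9,-4.3,0,-1],[0,0,0,-2.3,-5.1,0,-1],[0,0,0,-2.3,-5.1,0,-1],[0,0,0,-2.3,-5.1,0,-1],[0,0,0,-2.3,-5.1,0,-1],[0,0,0,-2.3,-5.1,0,-1],[0,0,0,-2.3,-5.1,0,-1],[0,0,0,-2.3,-5.1,0,-1]]' && python3 -m inch '[[0,0,0.18,0,0,0,-1],[0,0,0.18,0,0,0,-1],[0,0,0.18,0,0,0,-1],[0,0,0.18,0,0,0,-1],[0,0,0.18,0,0,0,-1],[0,0,0.18,0,0,0,-1],[0,0,0.18,0,0,0,-1],[0,0,0.18,0,0,0,-1],[0,0,0.18,0,0,0,-1],[0,0,0.18,0,0,0,-1],[0,0,0.18,0,0,0,-1],[0,0,0.18,0,0,0,-1],[0,0,0.18,0,0,0,-1],[0,0,0.16,0,0,0,-1],[0,0,0,0,0,0,-1]]'
cat > rel.py <<'E'
# usage: rel.py x y z [roll pitch yaw] : tool-frame shift (cm) and turn to target TCP
import sys; from h import *
a=[float(x) for x in sys.argv[1:]]; s=env.state(); M=Rm(s['tcp_rot'])
print('t',round(s['t'],2),'tcp',s['eef_pos'].round(1),s['tcp_rot'].round(3),'F',s['ft_force'].round(1),'open',round(s['opening']*95,1),'grip',round(s['grip_force'],1))
print('shift cm in present axes',(M.T@(np.array(a[:3])-s['eef_pos'])/10).round(2))
if len(a)>3:
    T=Rm(a[3:]); print('turn',R.from_matrix(M.T@T).as_rotvec().round(3),'shift after turn',(T.T@(np.array(a[:3])-s['eef_pos'])/10).round(2))
E
python3 rel.py 511.5 -391 11 3.14159 0 0.3
python3 - <<'E'
from h import *
o=np.array([763.3,-22]); yaw=-0.085
for c in ['top','side']:
    p=env.read_camera(c); P,u,v=cloud(p)
    for q in [.3,.64,.94]:
        a=q-.47; d=np.array([-np.cos(a),-np.sin(a)]); d=R.from_euler('z',yaw).as_matrix()[:2,:2]@d
        f=o+176*d; m=np.linalg.norm(P[:,:2]-f,axis=1)<14
        z=np.sort(P[m][:,2]); print(c,q,f.round(),m.sum(),z[-6:].round(),np.median(z).round())
    if c=='top':
        save(p,'top1.png')
    print([(round(r['score'],2),toW(p,r['centre']).round(0)) for r in env.find_in(p,'thumbscrew')])
E
```

```text
t: 3.9
eef_pos: [513.8, -394.4, 312.7]
tcp_rot: [3.141, 0.0, 2.804]
ft_force: [1.4, -0.1, -0.0]
opening: 1.002
grip_force: 0.0
t: 5.78
eef_pos: [513.9, -392.5, 312.6]
tcp_rot: [-3.141, -0.0, 0.305]
ft_force: [0.1, 0.3, -0.7]
opening: 0.998
grip_force: 0.0
t 5.78 tcp [ 513.9 -392.5  312.6] [-3.141 -0.     0.305] F [ 0.1  0.3 -0.7] open 94.8 grip 0.0
shift cm in present axes [-0.19 -0.21 30.16]
turn [-0.    -0.     0.005] shift after turn [-0.19 -0.21 30.16]
top 0.3 [593.  22.] 143 [124. 124. 124. 126. 126. 128.] 116.0
top 0.64 [588. -37.] 144 [143. 144. 145. 145. 145. 148.] 116.0
top 0.94 [600. -88.] 135 [124. 126. 126. 129. 130. 130.] 117.0
[(0.48, array([584., -36., 138.]))]
side 0.3 [593.  22.] 98 [123. 123. 125. 125. 126. 126.] 115.0
side 0.64 [588. -37.] 96 [142. 143. 143. 144. 146. 147.] 114.0
side 0.94 [600. -88.] 91 [124. 124. 125. 125. 127. 127.] 114.0
[]
```

Depth confirms the marked notch is 0.64. Descending to the grip.

```bash
python3 -m inch '[[0,0,0,-0.2,-0.2,5,-1],[0,0,0,0,0,5,-1],[0,0,0,0,0,5,-1],[0,0,0,0,0,5,-1],[0,0,0,0,0,4,-1],[0,0,0,0,0,3,-1],[0,0,0,0,0,2,-1],[0,0,0,0,0,1,-1],[0,0,0,0,0,0,-1]]' && python3 rel.py 511.5 -391 11 && python3 -m inch '[[0,0,0,0,0,0.1,1],[0,0,0,0,0,0,1],[0,0,0,0,0,0,1],[0,0,0,0,0,0,1],[0,0,0,0,0,0,1],[0,0,0,0,0,0,1]]'
```

```text
t: 7.1
eef_pos: [511.5, -391.3, 12.6]
tcp_rot: [-3.141, -0.0, 0.304]
ft_force: [0.9, 0.6, 0.5]
opening: 1.002
grip_force: 0.0
t 7.1 tcp [ 511.5 -391.3   12.6] [-3.141 -0.     0.304] F [0.9 0.6 0.5] open 95.2 grip 0.0
shift cm in present axes [ 0.01 -0.03  0.16]
t: 7.85
eef_pos: [511.4, -391.2, 11.6]
tcp_rot: [-3.142, -0.0, 0.304]
ft_force: [0.7, -0.5, -0.7]
opening: 0.425
grip_force: 0.0
```

```bash
python3 -m inch '[[0,0,0,0,0,0,1],[0,0,0,0,0,0,1],[0,0,0,0,0,0,1],[0,0,0,0,0,0,1],[0,0,0,0,0,0,1],[0,0,0,0,0,0,1]]' && python3 -m inch '[[0,0,0,0,0,-1,1],[0,0,0,0,0,-3,1],[0,0,0,0,0,-4,1],[0,0,0,0,0,-4,1],[0,0,0,0,0,0,1]]' && python3 rel.py 495 1 123 3.14159 0 -0.085
```

```text
t: 8.6
eef_pos: [511.5, -391.2, 11.6]
tcp_rot: [3.142, -0.0, 0.304]
ft_force: [0.3, -0.4, -0.7]
opening: 0.145
grip_force: 30.0
t: 9.22
eef_pos: [512.3, -391.9, 135.2]
tcp_rot: [3.137, -0.003, 0.304]
ft_force: [-0.1, 0.1, -3.0]
opening: 0.142
grip_force: 30.0
t 9.22 tcp [ 512.3 -391.9  135.2] [ 3.137e+00 -3.000e-03  3.040e-01] F [-0.1  0.1 -3. ] open 13.5 grip 30.0
shift cm in present axes [ 10.1  -38.01   1.07]
turn [ 0.004 -0.004  0.389] shift after turn [ -5.06 -39.     1.22]
```

```bash
python3 -m inch '[[0,0,0.13,0,0,0,1],[0,0,0.13,0,0,0,1],[0,0,0.13,0,0,0,1],[0,0,0,0,-2,0,1],[0,0,0,-0.6,-4.6,0,1],[0,0,0,-0.8,-4.6,0,1],[0,0,0,-0.8,-4.6,0,1],[0,0,0,-0.8,-4.6,0,1],[0,0,0,-0.8,-4.6,0,1],[0,0,0,-0.6,-4.6,0,1],[0,0,0,-0.4,-4.6,0,1],[0,0,0,-0.2,-3,0,1],[0,0,0,0,-1.8,0,1],[0,0,0,0,0,0,1],[0,0,0,0,0,0,1]]' && python3 rel.py 495 1 123 3.14159 0 -0.085
python3 - <<'E'
from h import *
for c in ['top','side']:
    p=env.read_camera(c)
    W=np.zeros(p['depth'].shape+(3,)); P,u,v=cloud(p); W[v,u]=P
    m=(abs(W[...,:2]-[495,1]).max(-1)<110)&(abs(W[...,2]-118)<8)&(p['img'].min(-1)>100)
    print(c,m.sum(), cv2.minAreaRect(W[m][:,:2].astype(np.float32)) if m.sum()>9 else '')
    v0,u0=(260,430) if c=='top' else (0,0)
    save(p,c+'2.png')
a=[cv2.imread(f'pics/{c}2.png') for c in ('top','side')]
cv2.imwrite('pics/both2.png',np.hstack([cv2.resize(a[0][130:290,200:360],(400,400)),cv2.resize(a[1][150:310,180:340],(400,400))]))
E
```

```text
t: 11.1
eef_pos: [495.1, 1.1, 131.5]
tcp_rot: [3.142, 0.0, -0.086]
ft_force: [0.2, -0.0, -2.3]
opening: 0.144
grip_force: 30.0
t 11.1 tcp [495.1   1.1 131.5] [ 3.142  0.    -0.086] F [ 0.2 -0.  -2.3] open 13.7 grip 30.0
shift cm in present axes [-0.01  0.01  0.85]
turn [ 0.     0.    -0.001] shift after turn [-0.01  0.01  0.85]
top 301 ((594.3342895507812, -19.616455078125), (178.21160888671875, 21.203659057617188), 89.98770141601562)
side 158 ((531.9086303710938, 36.363746643066406), (78.65259552001953, 146.2160186767578), 87.21888732910156)
```

View pics/both2.png

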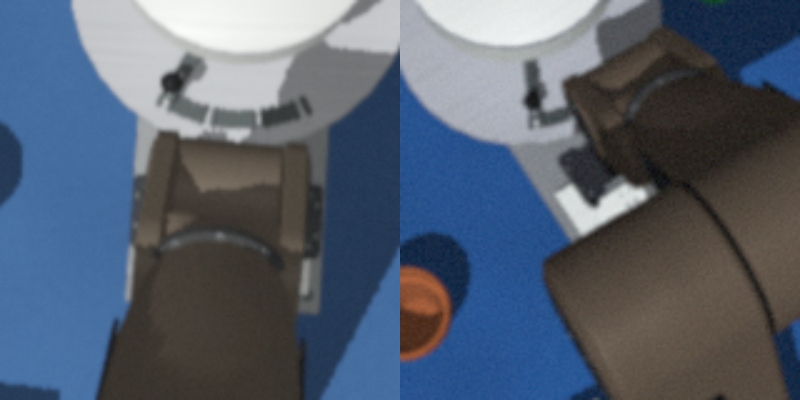

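The top view shows the hand over the deck, hiding the plate. The side view shows a strip of plate at about (600,200). The relative measurements agree within about 2 mm, which the pin tapers allow for. Lowering gently while watching force.

```bash
python3 -m inch '[[0,0,0,0,0,2,1],[0,0,0,0,0,2,1],[0,0,0,0,0,1.5,1],[0,0,0,0,0,1,1],[0,0,0,0,0,0,1]]' && python3 -m inch '[[0,0,0,0,0,0.2,1],[0,0,0,0,0,0.2,1],[0,0,0,0,0,0.2,1],[0,0,0,0,0,0,1]]'; python3 rel.py 495 1 41.6
```

```text
t: 11.82
eef_pos: [495.0, 1.5, 66.1]
tcp_rot: [-3.141, 0.001, -0.086]
ft_force: [0.1, -0.3, -1.9]
opening: 0.141
grip_force: 30.0
t: 12.32
eef_pos: [495.2, 1.7, 60.6]
tcp_rot: [-3.142, 0.0, -0.086]
ft_force: [-0.5, 0.5, -2.2]
opening: 0.143
grip_force: 30.0
t 12.32 tcp [495.2   1.7  60.6] [-3.142  0.    -0.086] F [-0.5  0.5 -2.2] open 13.6 grip 30.0
shift cm in present axes [-0.01  0.07  1.9 ]
```

```bash
python3 -m inch '[[0,0,0,0,0,0.2,1],[0,0,0,0,0,0.1,1],[0,0,0,0,0,0,1]]';python3 rel.py 495 1 41.6
```

```text
t: 12.7
eef_pos: [495.2, 1.7, 57.5]
tcp_rot: [-3.141, 0.0, -0.086]
ft_force: [-0.1, -0.4, -1.6]
opening: 0.142
grip_force: 30.0
t 12.7 tcp [495.2   1.7  57.5] [-3.141  0.    -0.086] F [-0.1 -0.4 -1.6] open 13.5 grip 30.0
shift cm in present axes [-0.01  0.07  1.59]
```

```bash
python3 -m inch '[[0,0,0,0,0,0.2,1],[0,0,0,0,0,0.2,1],[0,0,0,0,0,0,1]]';python3 -m inch '[[0,0,0,0,0,0.2,1],[0,0,0,0,0,0.2,1],[0,0,0,0,0,0,1]]';python3 rel.py 495 1 41.6
```

```text
t: 13.08
eef_pos: [495.1, 1.7, 53.4]
tcp_rot: [-3.142, 0.0, -0.086]
ft_force: [-0.2, 0.1, -3.1]
opening: 0.142
grip_force: 30.0
t: 13.45
eef_pos: [495.1, 1.7, 49.5]
tcp_rot: [-3.141, 0.0, -0.086]
ft_force: [0.5, -0.3, -2.6]
opening: 0.147
grip_force: 30.0
t 13.45 tcp [495.1   1.7  49.5] [-3.141  0.    -0.086] F [ 0.5 -0.3 -2.6] open 14.0 grip 30.0
shift cm in present axes [-0.01  0.07  0.79]
```

```bash
python3 -m inch '[[0,0,0,0,0,0.2,1],[0,0,0,0,0,0.2,1],[0,0,0,0,0,0.1,1],[0,0,0,0,0,0.1,1],[0,0,0,0,0,0,1]]';python3 -m inch '[[0,0,0,0,0,0.1,1],[0,0,0,0,0,0,1]]';python3 -m inch '[[0,0,0,0,0,0.1,1],[0,0,0,0,0,0,1]]'
```

```text
t: 14.08
eef_pos: [495.2, 1.7, 43.6]
tcp_rot: [-3.141, 0.0, -0.086]
ft_force: [0.2, -0.1, -3.6]
opening: 0.144
grip_force: 30.0
t: 14.32
eef_pos: [495.2, 1.7, 42.6]
tcp_rot: [-3.141, -0.0, -0.086]
ft_force: [-0.4, 0.3, -1.3]
opening: 0.144
grip_force: 30.0
t: 14.58
eef_pos: [495.2, 1.7, 41.6]
tcp_rot: [-3.141, 0.0, -0.086]
ft_force: [-0.3, -0.5, -1.2]
opening: 0.153
grip_force: 30.0
```

```bash
python3 -m inch '[[0,0,0,0,0,0.1,1],[0,0,0,0,0,0,1]]';python3 -m inch '[[0,0,0,0,0,0,-1],[0,0,0,0,0,0,-1],[0,0,0,0,0,0,-1],[0,0,0,0,0,0,-1],[0,0,0,0,0,0,-1],[0,0,0,0,0,0,-1]]'; python3 -m inch '[[0,0,0,0,0,-1,-1],[0,0,0,0,0,-3,-1],[0,0,0,0,0,-5,-1],[0,0,0,0,0,-5,-1],[0,0,0,0,0,-5,-1],[0,0,0,0,0,-5,-1],[0,0,0,0,0,-3,-1],[0,0,0,0,0,0,-1]]'
```

```text
t: 14.82
eef_pos: [495.2, 1.7, 41.5]
tcp_rot: [-3.142, -0.001, -0.086]
ft_force: [-3.7, 0.4, 13.5]
opening: 0.142
grip_force: 30.0
t: 15.58
eef_pos: [495.2, 1.7, 40.6]
tcp_rot: [-3.142, 0.0, -0.086]
ft_force: [-0.2, 0.4, 0.2]
opening: 0.721
grip_force: 0.0
t: 16.58
eef_pos: [495.5, 1.7, 313.2]
tcp_rot: [3.142, -0.005, -0.086]
ft_force: [-0.3, -0.7, -0.3]
opening: 1.001
grip_force: 0.0
```

The plate seated, with 13.5 N contact on the deck, and is released. Next I'll locate the ball by rays and check the plate.

```bash
python3 - <<'E'
from h import *
o=np.array([763.3,-22]); yaw=-0.085
d=lambda q:R.from_euler('z',yaw).as_matrix()[:2,:2]@np.array([-np.cos(q-.47),-np.sin(q-.47)])
for q in [0,.16,.32,.48,.64]: print('ball',q,(o+145*d(q)).round(1))
for c in ['top','side']:
    p=env.read_camera(c); save(p,c+'3.png'); im0=cv2.imread(f'pics/{c}0.png'); Rc=Rm(p['orientation']); C=np.array(p['position'])
    def proj(w): k=Rc.T@(np.array(w)-C); return np.array([p['fx']*k[0]/k[2]+p['cx'],p['fy']*k[1]/k[2]+p['cy']])
    e=proj([*(o+145*d(0)),166]); print(c,'expected px',e.round(1))
    for im,nm in((im0,'before'),(cv2.imread(f'pics/{c}3.png'),'now')):
        g=im.max(2).astype(float); x,y=e.round().astype(int); w=g[y-9:y+10,x-9:x+10]; m=w<45
        vv,uu=np.nonzero(m); 
        if m.sum()<5: print(nm,m.sum(),w.min()); continue
        px=np.array([uu.mean()+x-9,vv.mean()+y-9]); r=Rc@np.array([(px[0]-p['cx'])/p['fx'],(px[1]-p['cy'])/p['fy'],1]); W=C+r*(166-C[2])/r[2]
        print(nm,m.sum(),px.round(1),W.round(1))
a=[cv2.imread(f'pics/{c}3.png') for c in ('top','side')]
cv2.imwrite('pics/both3.png',np.hstack([cv2.resize(a[0][140:270,225:355],(400,400),interpolation=2),cv2.resize(a[1][150:280,190:320],(400,400),interpolation=2)]))
E
```

```text
ball 0 [640.1  54.4]
ball 0.16 [629.5  33.8]
ball 0.32 [622.3  11.8]
ball 0.48 [618.7 -11.1]
ball 0.64 [618.8 -34.3]
top expected px [267.6 163.4]
before 26 [269.3 162.3] [642.9  49.8 166. ]
now 21 [269.7 162. ] [643.6  49.  166. ]
side expected px [232.4 190.3]
before 24 [233.1 189.4] [641.3  50.9 166. ]
now 26 [233.1 189.6] [640.8  51.3 166. ]
```

View pics/both3.png

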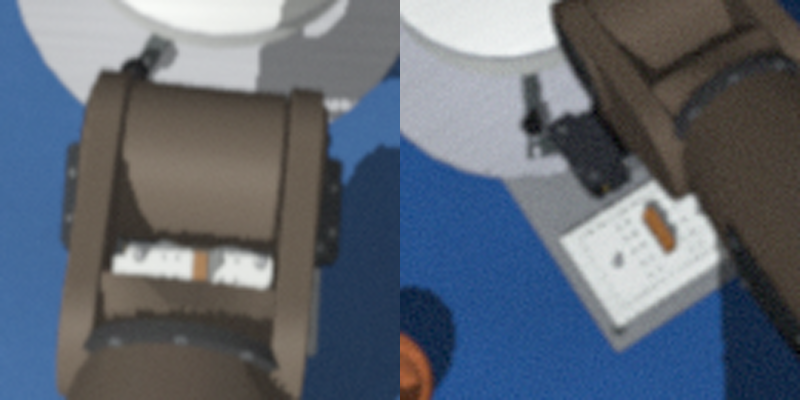

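The side view shows the plate lying on the deck with a pin tip through its hole at (620,258). The ball is at about (641,52). Working out the tilted approach.

```bash
cat > lev.py <<'E'
import sys; from h import *
# lev.py bx by back az tilt : tool turn and shift so that grasp point is at ball (bx,by,166), 'back' mm short along z
bx,by,back=map(float,sys.argv[1:4]); az=float(sys.argv[4]) if len(sys.argv)>4 else -0.235; th=float(sys.argv[5]) if len(sys.argv)>5 else 0.785
z=np.array([np.sin(th)*np.cos(az),np.sin(th)*np.sin(az),-np.cos(th)]); y=np.array([np.sin(az),-np.cos(az),0]); x=np.cross(y,z)
T=np.c_[x,y,z]; tcp=np.array([bx,by,166])+(19-back)*z
s=env.state(); M=Rm(s['tcp_rot'])
print('tcp now',s['eef_pos'].round(1),'target',tcp.round(1),'F',s['ft_force'].round(1),'t',s['t'].__round__(2),'j',s['joints'].round(2))
print('turn',R.from_matrix(M.T@T).as_rotvec().round(3),'shift after turn',(T.T@(tcp-s['eef_pos'])/10).round(2),'world',(tcp-s['eef_pos']).round(0),'now axes',(M.T@(tcp-s['eef_pos'])/10).round(2))
E
python3 lev.py 641 52 100
```

```text
tcp now [494.7   1.7 310.4] target [585.3  65.3 223.3] F [ 0.1 -1.   0.6] t 16.68 j [-0.13  0.21  1.73  0.    1.2   1.53]
turn [-0.058  0.784  0.141] shift after turn [-0.97 -8.3  11.35] world [ 91.  64. -87.] now axes [ 8.48 -7.12  8.71]
```

```bash
python3 -m inch '[[-0.01,0.13,0.024,0,0,0,-1],[-0.01,0.13,0.024,0,0,0,-1],[-0.01,0.13,0.024,0,0,0,-1],[-0.01,0.13,0.024,0,0,0,-1],[-0.01,0.13,0.024,0,0,0,-1],[-0.01,0.13,0.024,0,0,0,-1],[0,0,0,0,0,0,-1],[0,0,0,0,0,0,-1]]';python3 lev.py 641 52 100
```

```text
t: 17.68
eef_pos: [495.6, -3.3, 310.5]
tcp_rot: [3.119, -0.73, -0.227]
ft_force: [-0.1, 0.6, 0.1]
opening: 1.0
grip_force: 0.0
tcp now [495.6  -3.3 310.5] target [585.3  65.3 223.3] F [-0.1  0.6  0.1] t 17.68 j [-0.07  0.01  2.17 -0.49  0.27  2.16]
turn [0.017 0.055 0.007] shift after turn [-1.13 -8.76 11.2 ] world [ 90.  69. -87.] now axes [-0.46 -8.95 11.1 ]
```

```bash
python3 lev.py 641 52 100 -0.235 0.65
```

```text
tcp now [495.6  -3.3 310.5] target [593.3  63.4 230.5] F [-0.1  0.6  0.1] t 17.68 j [-0.07  0.01  2.17 -0.49  0.27  2.16]
turn [ 0.017 -0.08   0.006] shift after turn [ 1.48 -8.76 11.18] world [ 98.  67. -80.] now axes [ 0.64 -8.95 11.11]
```

```bash
python3 -m inch '[[0.02,-0.08,0.01,0,0,0,-1],[0,0,0,0.3,-1.8,2.2,-1],[0,0,0,0.3,-1.8,2.2,-1],[0,0,0,0.3,-1.8,2.2,-1],[0,0,0,0.3,-1.7,2.2,-1],[0,0,0,0.3,-1.7,2.2,-1],[0,0,0,0,0,0,-1],[0,0,0,0,0,0,-1]]';python3 lev.py 641 52 0 -0.235 0.65
```

```text
t: 18.68
eef_pos: [592.5, 63.8, 233.1]
tcp_rot: [-3.135, -0.652, -0.241]
ft_force: [-0.3, -1.0, -0.5]
opening: 1.001
grip_force: 0.0
tcp now [592.5  63.8 233.1] target [652.2  49.3 150.9] F [-0.3 -1.  -0.5] t 18.68 j [ 0.08  0.29  2.03 -0.77  0.27  2.58]
turn [-0.002 -0.002 -0.005] shift after turn [-0.09  0.02 10.26] world [ 60. -14. -82.] now axes [-0.11  0.04 10.26]
```

Joint 6 is near its limit, so I'll back off and take the equivalent half-turn grasp.

```bash
sed -i 's/^T=np.c_\[x,y,z\]/T=np.c_[-x,-y,z]/' lev.py; python3 -m inch '[[0,0,0,0,0,-3,-1],[0,0,0,0,0,-3,-1],[0,0,-0.18,0,0,0,-1],[0,0,-0.18,0,0,0,-1],[0,0,-0.18,0,0,0,-1],[0,0,-0.18,0,0,0,-1],[0,0,-0.18,0,0,0,-1],[0,0,-0.18,0,0,0,-1],[0,0,-0.18,0,0,0,-1],[0,0,-0.18,0,0,0,-1],[0,0,-0.18,0,0,0,-1],[0,0,-0.18,0,0,0,-1],[0,0,-0.18,0,0,0,-1],[0,0,-0.18,0,0,0,-1],[0,0,-0.18,0,0,0,-1],[0,0,-0.18,0,0,0,-1],[0,0,-0.18,0,0,0,-1],[0,0,-0.18,0,0,0,-1],[0,0,-0.18,0,0,0,-1],[0,0,-0.08,0,0,0,-1]]';python3 lev.py 641 52 0 -0.235 0.65
```

```text
t: 21.18
eef_pos: [556.7, 72.0, 281.6]
tcp_rot: [3.136, 0.653, 2.903]
ft_force: [-0.5, -0.6, 0.6]
opening: 0.998
grip_force: 0.0
tcp now [556.7  72.  281.6] target [652.2  49.3 150.9] F [-0.5 -0.6  0.6] t 21.18 j [ 0.11  0.17  2.03 -0.59  0.37 -0.73]
turn [ 0.003  0.003 -0.003] shift after turn [ 0.1   0.02 16.34] world [  95.  -23. -131.] now axes [ 0.15 -0.03 16.34]
```

```bash
python3 -m inch '[[0,0,0,0,0,3,-1],[0,0,0,0,0,3,-1],[0,0,0,0.1,0,3,-1],[0,0,0,0,0,2.5,-1],[0,0,0,0,0,2,-1],[0,0,0,0,0,1.5,-1],[0,0,0,0,0,1.2,-1],[0,0,0,0,0,0,-1],[0,0,0,0,0,0,-1]]';python3 lev.py 641 52 0 -0.235 0.65
python3 - <<'E'
from h import *
a=[]
for c,s in (('top',np.s_[110:240,210:340]),('side',np.s_[130:260,170:300])):
    p=env.read_camera(c); save(p,c+'4.png'); a.append(cv2.resize(p['img'][s],(400,400),interpolation=2))
cv2.imwrite('pics/both4.png',np.hstack(a)[:,:,::-1])
E
```

```text
t: 22.3
eef_pos: [655.0, 50.1, 158.1]
tcp_rot: [3.133, 0.641, 2.899]
ft_force: [0.2, 1.0, 0.8]
opening: 1.0
grip_force: 0.0
tcp now [655.   50.1 158.1] target [652.2  49.3 150.9] F [0.2 1.  0.8] t 22.3 j [ 0.04  0.48  1.97 -1.13  0.18 -0.21]
turn [ 0.004 -0.009 -0.006] shift after turn [ 0.64 -0.14  0.42] world [-3. -1. -7.] now axes [ 0.64 -0.15  0.42]
```

View pics/both4.png

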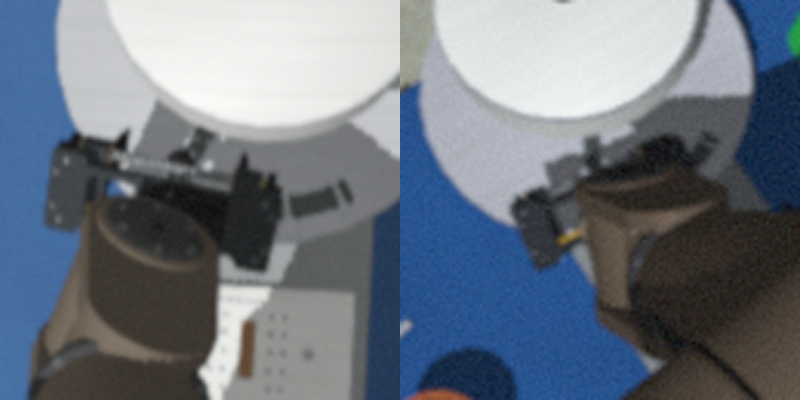

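The hand straddles the ball at about (190,155), and the top view shows the plate seated at (290,340). Joint 4 is at its limit, so I'll back off slightly and take a gentler tilt and azimuth.

```bash
python3 -m inch '[[0,0,0,0,0,-3,-1],[0,0,0,0,0,-3,-1],[0,0,0,0,0,-2,-1],[0,0,0,0,0,0,-1]]'; python3 lev.py 641 52 80 -0.15 0.53
```

```text
t: 22.9
eef_pos: [608.5, 61.2, 223.4]
tcp_rot: [3.132, 0.643, 2.898]
ft_force: [-0.5, -0.3, -0.5]
opening: 0.998
grip_force: 0.0
tcp now [608.5  61.2 223.4] target [610.5  56.6 218.6] F [-0.5 -0.3 -0.5] t 22.9 j [ 0.07  0.32  2.   -0.74  0.26 -0.59]
turn [-0.042  0.113 -0.077] shift after turn [ 0.01 -0.43  0.55] world [ 2. -5. -5.] now axes [ 0.04 -0.41  0.56]
```

```bash
python3 -m inch '[[-0.04,0.11,-0.08,0,0,0,-1],[0,0,0,0,-0.4,1,-1],[0,0,0,0,0,2,-1],[0,0,0,0,0,2,-1],[0,0,0,0,0,0,-1],[0,0,0,0,0,0,-1]]'; python3 lev.py 641 52 0 -0.15 0.53
```

```text
t: 23.65
eef_pos: [634.4, 46.9, 179.4]
tcp_rot: [-3.128, 0.587, 2.943]
ft_force: [-0.2, 0.7, -0.5]
opening: 1.0
grip_force: 0.0
tcp now [634.4  46.9 179.4] target [650.5  50.6 149.6] F [-0.2  0.7 -0.5] t 23.65 j [ 0.03  0.42  1.96 -0.64  0.23 -0.75]
turn [-0.039  0.057 -0.042] shift after turn [0.18 0.6  3.35] world [ 16.   4. -30.] now axes [0.4  0.72 3.31]
```

```bash
python3 -m inch '[[-0.01,0.015,-0.01,0,0,0,-1],[-0.01,0.015,-0.01,0,0.2,0,-1],[-0.01,0.015,-0.01,0,0.2,0,-1],[-0.01,0.015,-0.01,0.2,0.2,0,-1],[0,0,0,0,0,0.8,-1],[0,0,0,0,0,0.8,-1],[0,0,0,0,0,0.8,-1],[0,0,0,0,0,0.8,-1],[0,0,0,0,0,0,-1],[0,0,0,0,0,0,-1]]'; python3 lev.py 641 52 0 -0.15 0.53
```

```text
t: 24.9
eef_pos: [649.9, 50.8, 151.1]
tcp_rot: [3.14, 0.527, 2.99]
ft_force: [0.4, -0.3, 0.5]
opening: 0.999
grip_force: 0.0
tcp now [649.9  50.8 151.1] target [650.5  50.6 149.6] F [ 0.4 -0.3  0.5] t 24.9 j [ 0.01  0.48  1.92 -0.35  0.23 -1.09]
turn [ 0.001 -0.003 -0.001] shift after turn [ 0.02 -0.01  0.16] world [ 1. -0. -1.] now axes [ 0.02 -0.01  0.16]
```

Good pose, joints within range. Close in on the ball.

```bash
python3 -m inch '[[0,0,0,0,0,0.1,1],[0,0,0,0,0,0,1],[0,0,0,0,0,0,1],[0,0,0,0,0,0,1],[0,0,0,0,0,0,1],[0,0,0,0,0,0,1],[0,0,0,0,0,0,1],[0,0,0,0,0,0,1],[0,0,0,0,0,0,1],[0,0,0,0,0,0,1]]'; python3 rel.py 0 0 0
python3 - <<'E'
from h import *
o=np.array([763.3,-22]);az=-.15;th=.53
Rz=R.from_euler('z',-.085).as_matrix()[:2,:2]
z=np.array([np.sin(th)*np.cos(az),np.sin(th)*np.sin(az),-np.cos(th)]); y=np.array([np.sin(az),-np.cos(az),0]); x=np.cross(y,z)
T=np.c_[-x,-y,z]; s=env.state(); g=s['eef_pos']-19*Rm(s['tcp_rot'])[:,2]
v=Rz.T@(g[:2]-o); print('grasp pt',g.round(1),'r',np.hypot(*v),'q',np.arctan2(-v[1],-v[0])+.47)
pr=None
for q in np.r_[0:.641:.08]:
    b=np.r_[o+145*Rz@[-np.cos(q-.47),-np.sin(q-.47)],166]
    if pr is not None: print(round(q,2),(T.T@(b-pr)/10).round(2))
    pr=b
E
```

```text
t: 26.15
eef_pos: [650.3, 50.9, 150.2]
tcp_rot: [3.14, 0.527, 2.99]
ft_force: [-2.3, 4.4, 2.1]
opening: 0.235
grip_force: 30.0
t 26.15 tcp [650.3  50.9 150.2] [3.14  0.527 2.99 ] F [-2.3  4.4  2.1] open 22.3 grip 30.0
shift cm in present axes [ 62.46 -14.8  -18.97]
grasp pt [640.8  52.4 166.6] r 143.2941205387754 q 0.009461083520206082
0.08 [ 0.36 -1.08 -0.21]
0.16 [ 0.28 -1.11 -0.16]
0.24 [ 0.2  -1.14 -0.12]
0.32 [ 0.12 -1.15 -0.07]
0.4 [ 0.05 -1.16 -0.03]
0.48 [-0.04 -1.16  0.02]
0.56 [-0.11 -1.15  0.07]
0.64 [-0.19 -1.14  0.11]
```

```bash
python3 -m inch '[[0,0,0,0.18,-0.54,-0.1,1],[0,0,0,0.18,-0.54,-0.1,1],[0,0,0,0.14,-0.56,-0.08,1],[0,0,0,0.14,-0.56,-0.08,1],[0,0,0,0.1,-0.57,-0.06,1],[0,0,0,0.1,-0.57,-0.06,1],[0,0,0,0.06,-0.58,-0.04,1],[0,0,0,0.06,-0.58,-0.04,1],[0,0,0,0,0,0,1]]'
cat > q.py <<'E'
from h import *
o=np.array([763.3,-22]);Rz=R.from_euler('z',-.085).as_matrix()[:2,:2]
s=env.state(); M=Rm(s['tcp_rot']); g=s['eef_pos']-19*M[:,2]
v=Rz.T@(g[:2]-o); print('grasp pt',g.round(1),'r',np.hypot(*v).round(1),'q',(np.arctan2(-v[1],-v[0])+.47).round(3),'F',s['ft_force'].round(1),'open',s['opening']*95,'j',s['joints'].round(2))
for q in (.32,.48,.6,.64,.66,.68):
    b=np.r_[o+145*Rz@[-np.cos(q-.47),-np.sin(q-.47)],166]; print(q,(M.T@(b-g)/10).round(2))
E
python3 q.py
```

```text
t: 27.28
eef_pos: [632.0, 7.5, 150.0]
tcp_rot: [3.14, 0.526, 2.99]
ft_force: [-6.2, 2.9, 1.8]
opening: 0.238
grip_force: 30.0
grasp pt [622.6   8.9 166.4] r 144.1 q 0.339 F [-6.2  2.9  1.8] open 22.57057578958262 j [-0.08  0.45  1.97 -0.19  0.19 -1.32]
0.32 [ 0.08  0.27 -0.  ]
0.48 [ 0.09 -2.04 -0.01]
0.6 [-0.12 -3.77  0.11]
0.64 [-0.23 -4.33  0.17]
0.66 [-0.29 -4.61  0.21]
0.68 [-0.35 -4.89  0.24]
```

```bash
python3 -m inch '[[0,0,0,0.02,-0.5,0,1],[0,0,0,0.02,-0.5,0,1],[0,0,0,0,-0.5,0,1],[0,0,0,0,-0.54,0,1],[0,0,0,-0.05,-0.55,0.03,1],[0,0,0,-0.05,-0.55,0.03,1],[0,0,0,-0.09,-0.55,0.05,1],[0,0,0,-0.1,-0.5,0.05,1],[0,0,0,0,0,0,1],[0,0,0,0,0,0,1]]'; python3 q.py
python3 - <<'E'
from h import *
a=[]
for c,s in (('top',np.s_[110:240,210:340]),('side',np.s_[130:260,170:300])):
    p=env.read_camera(c); save(p,c+'5.png'); a.append(cv2.resize(p['img'][s],(400,400),interpolation=2))
cv2.imwrite('pics/both5.png',np.hstack(a)[:,:,::-1])
E
```

```text
t: 28.52
eef_pos: [629.4, -34.3, 150.0]
tcp_rot: [3.14, 0.527, 2.99]
ft_force: [-2.1, -2.7, 0.1]
opening: 0.237
grip_force: 30.0
grasp pt [619.9 -32.9 166.4] r 143.8 q 0.631 F [-2.1 -2.7  0.1] open 22.52762980561767 j [-0.16  0.45  1.98  0.04  0.18 -1.62]
0.32 [ 0.4   4.45 -0.18]
0.48 [ 0.41  2.13 -0.19]
0.6 [ 0.2   0.41 -0.07]
0.64 [ 0.09 -0.16 -0.01]
0.66 [ 0.03 -0.44  0.02]
0.68 [-0.03 -0.72  0.06]
```

View pics/both5.png

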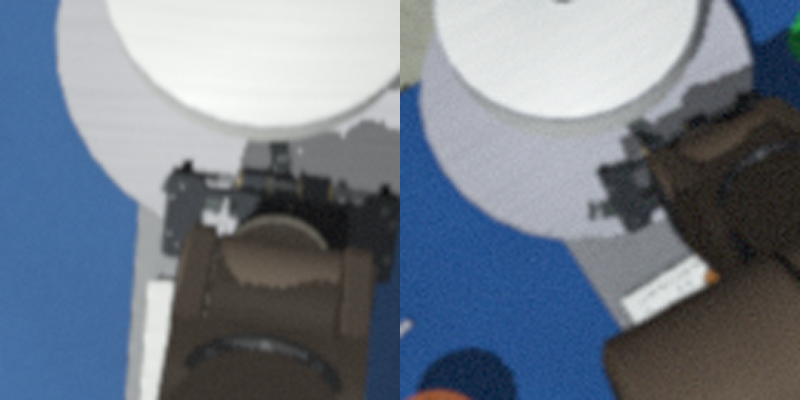

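The lever now points out past the hand toward the thumbscrew side. The side force has changed sign, so the pawl is pulling the lever forward into the notch. Nudging 2 mm and releasing.

```bash
python3 -m inch '[[0,0,0,0,-0.2,0,1],[0,0,0,0,0,0,1]]'; python3 q.py | head -1; python3 -m inch '[[0,0,0,0,0,0,-1],[0,0,0,0,0,0,-1],[0,0,0,0,0,0,-1],[0,0,0,0,0,0,-1],[0,0,0,0,0,0,-1],[0,0,0,0,0,0,-1],[0,0,0,0,0,0,-1]]'; python3 -m inch '[[0,0,0,0,0,-1,-1],[0,0,0,0,0,-2,-1],[0,0,0,0,0,-3,-1],[0,0,0,0,0,-3,-1],[0,0,0,0,0,-3,-1],[0,0,0,0,0,-3,-1],[0,0,0,0,0,-3,-1],[0,0,0,0,0,0,-1]]'
```

```text
t: 28.88
eef_pos: [629.4, -35.9, 150.0]
tcp_rot: [3.14, 0.528, 2.991]
ft_force: [3.2, 0.6, -2.1]
opening: 0.234
grip_force: 30.0
grasp pt [619.9 -34.4 166.4] r 143.9 q 0.642 F [ 3.2  0.6 -2.1] open 22.19647337862769 j [-0.17  0.45  1.98  0.05  0.18 -1.63]
t: 29.75
eef_pos: [629.0, -35.9, 150.0]
tcp_rot: [3.14, 0.527, 2.99]
ft_force: [-1.0, -0.5, -0.7]
opening: 0.915
grip_force: 0.0
t: 30.75
eef_pos: [539.1, -22.5, 307.9]
tcp_rot: [3.14, 0.531, 2.99]
ft_force: [-0.4, -0.7, -1.5]
opening: 0.999
grip_force: 0.0
```

```bash
python3 -m inch '[[0,0,0,-1,4,-2,-1],[0,0,0,-1,5,0,-1],[0,0,0,-1,5,0,-1],[0,0,0,-1,5,0,-1],[0,0,0,-1,5,0,-1],[0,0,0,-1,5,0,-1],[0,0,0,0,0,0,-1],[0,0,0,0,0,0,-1]]'
python3 - <<'E'
from h import *
o=np.array([763.3,-22]);Rz=R.from_euler('z',-.085).as_matrix()[:2,:2]
a=[]
for c,s in (('top',np.s_[130:270,220:360]),('side',np.s_[140:280,180:320])):
    p=env.read_camera(c); save(p,c+'6.png'); a.append(cv2.resize(p['img'][s],(400,400),interpolation=2))
    Rc=Rm(p['orientation']); C=np.array(p['position'])
    b=np.r_[o+145*Rz@[-np.cos(.17),-np.sin(.17)],166]; k=Rc.T@(b-C); e=np.array([p['fx']*k[0]/k[2]+p['cx'],p['fy']*k[1]/k[2]+p['cy']])
    g=p['img'].max(2); x,y=e.round().astype(int); vv,uu=np.nonzero(g[y-9:y+10,x-9:x+10]<45)
    print(c,'exp',e.round(1),'seen',len(uu),uu.mean()+x-9,vv.mean()+y-9)
    px=[uu.mean()+x-9,vv.mean()+y-9]; r=Rc@np.array([(px[0]-p['cx'])/p['fx'],(px[1]-p['cy'])/p['fy'],1]); W=C+r*(166-C[2])/r[2]; v=Rz.T@(W[:2]-o); print(W.round(1),'q',np.arctan2(-v[1],-v[0])+.47)
    W=np.zeros(p['depth'].shape+(3,)); P,u,v=cloud(p); W[v,u]=P
    d=(np.linalg.norm(W[...,:2]-[495,1.5],axis=-1)<130)&(p['img'].min(-1)>60); yy=Rz.T
    L=(W[d][:,:2]-[495,1.5])@Rz; z=W[d][:,2]
    for sx in(-33,33): print('plate z',sx,[round(float(np.median(z[(abs(L[:,0]-sx)<10)&(abs(L[:,1]-sy)<10)])),1) for sy in(-65,-35,35,65)])
cv2.imwrite('pics/both6.png',np.hstack(a)[:,:,::-1])
E
```

```text
t: 31.75
eef_pos: [624.1, 257.6, 352.0]
tcp_rot: [3.141, 0.525, 2.991]
ft_force: [-0.4, -0.2, -0.2]
opening: 1.002
grip_force: 0.0
top exp [302.3 170.7] seen 49 302.85714285714283 169.9387755102041
[620.8 -35.7 166. ] q 0.6507721827824423
plate z -33 [36.4, 36.0, 35.4, 35.8]
plate z 33 [35.6, 35.4, 35.7, 35.6]
side exp [258.3 179.1] seen 83 258.27710843373495 179.8433734939759
[616.9 -32.5 166. ] q 0.6268691668650402
plate z -33 [35.2, 35.0, 35.0, nan]
plate z 33 [35.9, 36.2, 35.6, 36.6]
  return _methods._mean(a, axis=axis, dtype=dtype,
  ret = ret.dtype.type(ret / rcount)
```

View pics/both6.png

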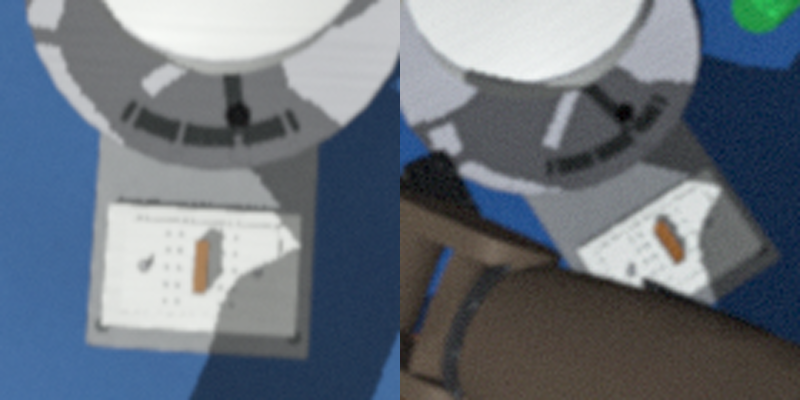

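The plate lies flush, with its top at about 36 mm everywhere and both pins through it. The ball at (237,115) is in line with the thumbscrew, giving q of about 0.64, and the arm is clear.

```bash
python3 -c "
from cell import env
print(env.job_done())"
```

```text
the job is handed in; nothing more can be done
None
```

The sowing plate lies flush over both pins and is released, the feed lever sits in the thumbscrew notch (0.64 rad, measured 0.63–0.65 from the two cameras), and the job is handed in at about 32 s.

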